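# Rack the dried knobs in reverse order

### The arm

A 6-joint arm with a two-finger parallel gripper is mounted at the origin on a cart in front of the work surface, level with it; the furniture and walls round the work are solid. World frame = base frame: x ahead of the robot, y to its left, z up, the work surface at z = 0. Lengths are in m, angles in rad, forces in N, time in s.
With the tool pointing down it reaches from about 0.3 to 0.775 m from the base axis. Payload 14.6 kg.
Tool frame: the origin (TCP) lies midway between the tips of the shut fingers; the grasp point (between the pads) lies 19 mm behind it (ctrl.grip_depth is the z of the grasp point in the tool frame, in m); z points along the fingers, y is the line along which they close (so a half turn about z gives the same grasp; the last joint's range is limited). The gripper opens to 94 mm and grips with 3 to 60 N. Pads are 16 mm wide; open, the fingers measure 119 mm over their backs; the gripper's body (75 mm by 177 mm) begins 78 mm behind the grasp point.
Start: joints at [-1.251, 0.3, 1.521, -0, 1.321, -0.067], TCP at [0.207, -0.509, 0.205] pointing down, gripper open.
Joint ranges: [-3.03, 3.03], [-0.79, 2.21], [0.23, 2.52], [-1.04, 4.18], [0, 3.07], [-2.55, 2.55]. Speed limits (rad/s): [2.22, 2.22, 2.57, 3.14, 3.14, 3.14].

### API

Orientations are given as [roll, pitch, yaw] about the fixed x, y, z axes, in that order (R = Rz(yaw) Ry(pitch) Rx(roll)).
In Python, from station import ctrl gives the robot as it stands. The module is installed in compiled form; this text tells all that it offers.
- The arm moves only by the tool carry_out, never from a script. Its argument "commands" is a list of rows, each a list of 3 entries, a list of its own where there are three numbers: the closure, from 0 (fully open) to 1 (shut), then the shift along the tool's x, y, z in mm, then the turn, a rotation vector about the tool's x, y, z in rad. In form: [[gripper, [tx, ty, tz], [wx, wy, wz]], ...]. A call has 1 to 10 rows; each row shifts and turns the commanded pose from where the row before left it, along the tool's axes as they then stand; what a row does not reach is not made up. A row lasts 1/8 s, in which the tool goes at most 62.5 mm and 10.7 degrees, less where a joint would pass 70% of its speed; a pose out of reach is approached as far as the arm can. A call with a gripper value outside its range is refused whole. The fingers move at their own pace and stop on an object; "squeeze" is the grip in N (left out, the last holds). Time passes only in rows, so rows that do not move let the fingers close. It gives the time, the measured TCP pose, the force, the opening and the grip force at its end, in the units of the state.
- ctrl.get_obs(): the state, without advancing time (a new reading comes with each control period).
- ctrl.camera(name): name is "scene" or "top" or "wrist"; returns a dict with "img" (384x512x3 uint8, blue, green, red), "camera_matrix" (3x3 intrinsics, pixels), "k1" (the pictures are not rectified: a ray, as slopes to the right and down, at radius r is drawn at 1 + k1 r^2 times it, then the intrinsics apply), "rvec" (rotation vector, rad) and "tvec" (3), from world to camera coordinates, as OpenCV has them. Camera axes: x right, y down, z forward; pixel columns grow to the right and rows downward; lengths in m; the calibration is good to about 2 mm. A picture is of the moment at which its call begins. There is no depth.
- ctrl.hand_in(): hands the job in; it is judged then, once.
Trained networks look in the newest picture that a camera, given by its name, has taken for a name from the list of things; names that differ only in an ending like _2 or _b are one class to them, and where a whole thing is asked for, a point or a joint stands for the part that bears it (a point fixed in the world has none). Each returns a list of dicts, best first, with "score" (0 to 1); they miss things now and then, are a little off and sometimes report something else, mostly with a low value. They report only what shows in the picture. A call takes as long as a camera call. They do not tell look-alikes from the thing itself.
- ctrl.outline_of(thing, camera): "region" (384x512 bool, what is visible of it).
- ctrl.place_of(thing, camera): "at" ([x, y, z] in m, in world coordinates, good to about 4 mm: a listed point, or the origin of a listed thing).
The state is a dict: "time_s": time; "qpos": joint angles; "joint_vel": joint speeds; "tau": joint torques, N m; "ee_pos": TCP position; "eef_rot": TCP orientation; "force": force on the tool from outside, world axes, zero at the start; "moment": the same for the moment, N m; "grip_width": finger opening in m; "grip_force": force on a finger pad.
Only numpy, scipy, OpenCV 4.12 (cv2) and the standard library are available. Lean on these libraries where they do the work, as an engineer would, in place of code of your own. Each camera call takes 0.05 s, during which the arm holds its last target. There are 200 camera calls.

### The job

The four turned knobs have dried on the rubber pads of the drying plank. Move them to the empty storage rack, each standing upright in a hole of its own, with the row reversed: seen from the robot, the knob now at the left end of the plank goes into the rack's right-end hole, the next one into the hole beside it, and so on, so that the one now at the right end stands at the left end of the rack.

Things in the scene. Friction and masses are not known exactly. Their poses are not given: they have to be found in the camera images.
- knob_ball: The ball-shaped turned knob, 64 mm tall. Turned light hardwood, standing upright; its round foot is 32 mm across; origin at the centre of the foot's underside, z up along its axis. Its ball has an upright band 42 mm across from 36 to 50 mm above the origin, the place to grip it.
- knob_mushroom: The mushroom-shaped turned knob, 69 mm tall: slim stem and wide flat-domed cap. Turned light hardwood, standing upright; its round foot is 32 mm across; origin at the centre of the foot's underside, z up along its axis. The cap's upright rim is 52 mm across from 44 to 58 mm above the origin, the place to grip it.
- knob_cylinder: The straight turned knob, 72 mm tall: a plain cylinder with one fine groove near its flat top. Turned light hardwood, standing upright; its round foot is 32 mm across; origin at the centre of the foot's underside, z up along its axis. It is 34 mm across from 16 to 62 mm above the origin; grip it at about 48 mm.
- knob_pointed: The pointed turned knob, 85 mm tall: a belly that tapers to a thin tip. Turned light hardwood, standing upright; its round foot is 32 mm across; origin at the centre of the foot's underside, z up along its axis. The belly has an upright band 40 mm across from 28 to 46 mm above the origin, the place to grip it (at about 38 mm).
- pad_ball: The square black rubber pad under the ball-shaped knob at the start: 66 x 66 x 12 mm, fixed on the drying plank, with a round recess 50 mm wide and 8 mm deep in which the knob stands. Origin at the centre of its underside, y along the row. All four pads look alike.
- pad_mushroom: The square black rubber pad under the mushroom-shaped knob at the start: 66 x 66 x 12 mm, fixed on the drying plank, with a round recess 50 mm wide and 8 mm deep in which the knob stands. Origin at the centre of its underside, y along the row. All four pads look alike.
- pad_cylinder: The square black rubber pad under the straight knob at the start: 66 x 66 x 12 mm, fixed on the drying plank, with a round recess 50 mm wide and 8 mm deep in which the knob stands. Origin at the centre of its underside, y along the row. All four pads look alike.
- pad_pointed: The square black rubber pad under the pointed knob at the start: 66 x 66 x 12 mm, fixed on the drying plank, with a round recess 50 mm wide and 8 mm deep in which the knob stands. Origin at the centre of its underside, y along the row. All four pads look alike.
- plank: The drying plank: dark wood, 90 x 330 x 10 mm, fixed on the bench, either the nearer or the farther of the two rows. It carries the four rubber pads in a row along its own y (to the robot's left, turned at most 0.2 rad), centres at y = -112.5, -37.5, +37.5 and +112.5 mm. Which pad and knob is in which place varies. Origin at the centre of its underside.
- rack: The storage rack: a plywood board 90 x 330 x 22 mm, fixed on the bench, with a 12 mm thick, 38 mm high wooden cheek at each end (354 mm long over all) and four empty round holes in a row along its own y (to the robot's left, turned at most 0.2 rad), centres at y = -112.5, -37.5, +37.5 and +112.5 mm, x = 0. Each hole is 50 mm wide and 8 mm deep, its floor (lined with thin grey felt) 14 mm above the rack's underside. Origin at the centre of the underside.
Mind the look-alikes: they are no part of the job. Leave any pink or purple look-alike of the knob_cylinder alone.

How it is judged:
At the end, for the whole second after the job is handed in: All four knobs stand upright (within 0.12 rad), at rest on the floors of the rack's holes (4 mm in height), each within 12 mm along and across the rack of its hole's centre, in mirrored order: the knob of the first pad from the left in the first hole from the right, and so on (angle between each of knob_ball, knob_mushroom, knob_cylinder, knob_pointed's own z axis and vertical below 0.12 rad and linear speed of each of knob_ball, knob_mushroom, knob_cylinder, knob_pointed below 0.02 m/s and angular speed of each of knob_ball, knob_mushroom, knob_cylinder, knob_pointed below 0.2 rad/s and x of knob_ball in the frame of rack between -0.012 and 0.012 m and z of knob_ball in the frame of rack between 0.01 and 0.018 m and ((y of knob_ball in the frame of rack between -0.1245 and -0.1005 m and y of pad_ball in the frame of plank between 0.0925 and 0.1325 m) or (y of knob_ball in the frame of rack between -0.0495 and -0.0255 m and y of pad_ball in the frame of plank between 0.0175 and 0.0575 m) or (y of knob_ball in the frame of rack between 0.0255 and 0.0495 m and y of pad_ball in the frame of plank between -0.0575 and -0.0175 m) or (y of knob_ball in the frame of rack between 0.1005 and 0.1245 m and y of pad_ball in the frame of plank between -0.1325 and -0.0925 m)) and x of knob_mushroom in the frame of rack between -0.012 and 0.012 m and z of knob_mushroom in the frame of rack between 0.01 and 0.018 m and ((y of knob_mushroom in the frame of rack between -0.1245 and -0.1005 m and y of pad_mushroom in the frame of plank between 0.0925 and 0.1325 m) or (y of knob_mushroom in the frame of rack between -0.0495 and -0.0255 m and y of pad_mushroom in the frame of plank between 0.0175 and 0.0575 m) or (y of knob_mushroom in the frame of rack between 0.0255 and 0.0495 m and y of pad_mushroom in the frame of plank between -0.0575 and -0.0175 m) or (y of knob_mushroom in the frame of rack between 0.1005 and 0.1245 m and y of pad_mushroom in the frame of plank between -0.1325 and -0.0925 m)) and x of knob_cylinder in the frame of rack between -0.012 and 0.012 m and z of knob_cylinder in the frame of rack between 0.01 and 0.018 m and ((y of knob_cylinder in the frame of rack between -0.1245 and -0.1005 m and y of pad_cylinder in the frame of plank between 0.0925 and 0.1325 m) or (y of knob_cylinder in the frame of rack between -0.0495 and -0.0255 m and y of pad_cylinder in the frame of plank between 0.0175 and 0.0575 m) or (y of knob_cylinder in the frame of rack between 0.0255 and 0.0495 m and y of pad_cylinder in the frame of plank between -0.0575 and -0.0175 m) or (y of knob_cylinder in the frame of rack between 0.1005 and 0.1245 m and y of pad_cylinder in the frame of plank between -0.1325 and -0.0925 m)) and x of knob_pointed in the frame of rack between -0.012 and 0.012 m and z of knob_pointed in the frame of rack between 0.01 and 0.018 m and ((y of knob_pointed in the frame of rack between -0.1245 and -0.1005 m and y of pad_pointed in the frame of plank between 0.0925 and 0.1325 m) or (y of knob_pointed in the frame of rack between -0.0495 and -0.0255 m and y of pad_pointed in the frame of plank between 0.0175 and 0.0575 m) or (y of knob_pointed in the frame of rack between 0.0255 and 0.0495 m and y of pad_pointed in the frame of plank between -0.0575 and -0.0175 m) or (y of knob_pointed in the frame of rack between 0.1005 and 0.1245 m and y of pad_pointed in the frame of plank between -0.1325 and -0.0925 m))); the robot touches nothing.
It also fails if it takes over 96 s, if anything falls off the work surface, if the arm or the gripper's body presses on something with over 40 N, if the wrist force passes 120 N, or if a joint passes its speed limit or range.

## Working session

There is one attempt and no reset: what is moved stays moved. The work goes in short steps, Python scripts to look and compute and a tool call to move; the robot and the scene stay as the last step left them, time stands still between calls to the robot, and variables do not carry over. Pictures are saved under pics/ and viewed, at most 14 in all, crops included, and the job is handed in when it is done.

Besides the shell and the picture viewer there is one more tool, called after "Request:" as name(argument=value, ...) on one line, values as JSON. carry_out: Moves the arm, as the interface text tells. Its arguments: {"type":"object","properties":{"commands":{"type":"array","items":{"type":"array"}},"squeeze":{"type":"number"}},"required":["commands"]}

```bash
mkdir -p pics; cat > h.py <<'E'
import numpy as np, cv2
from station import ctrl
E
python3 - <<'E'
from h import *
a=ctrl.camera("top")["img"]; cv2.imwrite("pics/top.png",a)
for n in ["knob_ball","knob_mushroom","knob_cylinder","knob_pointed","pad_ball","plank","rack"]:
    print(n,[(np.round(d["at"],4).tolist(),round(d["score"],2)) for d in ctrl.place_of(n,"top")][:5])
b=ctrl.camera("scene")["img"]; cv2.imwrite("pics/scene.png",b)
for n in ["knob_ball","knob_mushroom","knob_cylinder","knob_pointed","pad_ball","plank","rack"]:
    print(n,[(np.round(d["at"],4).tolist(),round(d["score"],2)) for d in ctrl.place_of(n,"scene")][:5])
print(ctrl.get_obs(),ctrl.grip_depth)
E
```

```text
knob_ball [([0.4753, 0.0703, 0.0127], 0.49)]
knob_mushroom [([0.4371, -0.1468, 0.0164], 0.61)]
knob_cylinder [([0.5314, 0.1861, -0.0009], 0.52), ([0.6996, 0.1637, -0.0012], 0.51), ([0.4627, -0.0035, 0.0145], 0.46)]
knob_pointed [([0.45, -0.0761, 0.0144], 0.55)]
pad_ball [([0.4803, 0.0734, 0.0135], 0.93)]
plank [([0.4546, -0.0349, 0.0008], 0.73), ([0.4482, -0.0726, 0.0122], 0.69)]
rack [([0.6391, -0.0688, -0.0016], 0.85)]
knob_ball [([0.4763, 0.0733, 0.015], 0.56)]
knob_mushroom [([0.4367, -0.1475, 0.012], 0.79)]
knob_cylinder [([0.4682, -0.0016, 0.0098], 0.94), ([0.5328, 0.1885, 0.0006], 0.89), ([0.6959, 0.1607, 0.0019], 0.69)]
knob_pointed [([0.4455, -0.0726, 0.0156], 0.84)]
pad_ball [([0.4783, 0.07, 0.0059], 0.81)]
plank [([0.4542, -0.0382, 0.0007], 0.6)]
rack [([0.6418, -0.0707, -0.0024], 0.78)]
{'time_s': 0.8, 'qpos': array([-1.25061422e+00,  2.99933637e-01,  1.52101232e+00,  4.24601260e-06,
        1.32069359e+00, -6.66336765e-02]), 'joint_vel': array([-0.00047545,  0.00126521, -0.00040693, -0.0023178 ,  0.00073279,
       -0.00043156]), 'tau': array([-9.65695872e-04, -5.31627274e+01, -3.52898920e+01,  7.08613778e-02,
        2.12858396e-02,  1.06911344e-05]), 'ee_pos': array([ 0.20745961, -0.50935788,  0.20542191]), 'eef_rot': array([-3.14154614e+00, -7.22682014e-06,  3.86814735e-01]), 'force': array([-0.11122585, -0.18440863, -0.11866145]), 'moment': array([-0.05226693,  0.00031184,  0.00083099]), 'grip_force': 0.0, 'grip_width': 0.09389034206199103} -0.0188
```

View pics/top.png

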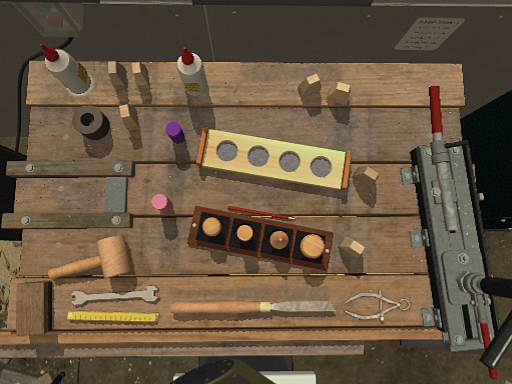

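View pics/scene.png

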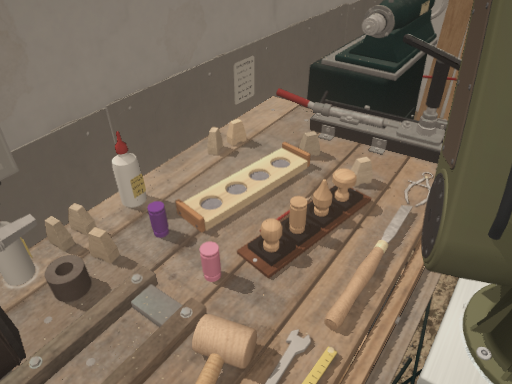

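The top view shows, from the left, ball (212,227), cylinder (245,233), pointed (280,240) and mushroom (312,246). The rack holes are at (227,150), (258,156), (289,161) and (321,167). The pink and purple cylinders at (160,202) and (175,132) are the decoys. Next I measure the holes and pads with the calibration.

```bash
cat >> h.py <<'E'
def unproj(c,uv,z):
    K=np.array(c["camera_matrix"]);k=c["k1"];R=cv2.Rodrigues(np.array(c["rvec"],float))[0];t=np.array(c["tvec"],float).ravel()
    r=cv2.undistortPoints(np.array([[uv]],float),K,np.array([k,0,0,0.]))[0,0]
    d=R.T@np.array([r[0],r[1],1]);o=-R.T@t
    return o+d*(z-o[2])/d[2]
def row(P,name):
    P=np.array(P)[:,:2]; P=P[np.argsort(-P[:,1])]
    v=np.polyfit(np.array([.1125,.0375,-.0375,-.1125]),P,1) # slope=y axis dir
    print(name,"ctr",np.round(v[1],4),"scale",np.linalg.norm(v[0]).round(3),"yaw",np.arctan2(-v[0][0],v[0][1]).round(3)); print(P.round(4).tolist())
def holes(c,rect,n=4):
    x0,y0,x1,y1=rect
    hsv=cv2.cvtColor(c["img"],cv2.COLOR_BGR2HSV)
    m=((hsv[...,1]<60)&(hsv[...,2]>60)).astype(np.uint8); w=np.zeros_like(m); w[y0:y1,x0:x1]=m[y0:y1,x0:x1]
    N,l,s,ce=cv2.connectedComponentsWithStats(w)
    i=1+np.argsort(-s[1:,4])[:n]; print(s[i].tolist())
    return ce[i]
E
python3 - <<'E'
from h import *
c=ctrl.camera("top")
row([unproj(c,p,.016) for p in holes(c,(205,135,340,182))],"rack")
ks={}
row([d["at"] for n in ["knob_ball","knob_mushroom","knob_pointed"] for d in ctrl.place_of(n,"top")[:1]]+[[.4627,-.0035,0]],"knobs")
# knob tops by outline centroid at mid height of widest
for n,z in dict(knob_ball=.057,knob_mushroom=.07,knob_pointed=.055).items():
    o=ctrl.outline_of(n,"top")[0]["region"]; ys,xs=np.nonzero(o); print(n,xs.mean(),ys.mean(),unproj(c,(xs.mean(),ys.mean()),z).round(4))
print(ctrl.place_of("pad_ball","top").__len__(),[np.round(d["at"],4).tolist() for d in ctrl.place_of("pad_ball","top")])
E
```

```text
[[217, 142, 20, 19, 307], [311, 158, 20, 19, 304], [280, 152, 20, 20, 303], [248, 147, 20, 19, 301]]
rack ctr [ 0.6395 -0.0682] scale 1.002 yaw -0.172
[[0.6588, 0.0429], [0.6459, -0.0311], [0.6331, -0.1053], [0.6202, -0.1791]]
knobs ctr [ 0.4553 -0.0397] scale 0.986 yaw -0.196
[[0.4772, 0.0694], [0.4627, -0.0035], [0.4468, -0.0764], [0.4345, -0.1482]]
knob_ball 211.00367647058823 226.50735294117646 [0.4777 0.0742 0.057 ]
knob_mushroom 311.29046563192907 245.94456762749445 [ 0.4341 -0.1443  0.07  ]
knob_pointed 278.31954887218046 239.52255639097746 [ 0.4486 -0.0741  0.055 ]
1 [[0.4784, 0.0764, 0.0153]]
```

Request:
carry_out(commands=[[0,[0,0,0],[0,0,-0.1665]],[0,[0,0,0],[0,0,-0.1665]],[0,[0,0,0],[0,0,-0.1665]],[0,[0,0,0],[0,0,-0.1665]],[0,[0,0,0],[0,0,-0.1665]],[0,[0,0,0],[0,0,-0.1665]],[0,[57,17,-5],[0,0,0]],[0,[57,17,-5],[0,0,0]],[0,[57,17,-5],[0,0,0]],[0,[57,17,-5],[0,0,0]]], squeeze=20)

```text
time_s: 2.5
ee_pos: [0.3167, -0.296, 0.2257]
eef_rot: [3.141, 0.0, 1.385]
force: [0.4, -1.3, 0.5]
grip_width: 0.0941
grip_force: 0.0
```

Request:
carry_out(commands=[[0,[57,17,-5],[0,0,0]],[0,[57,17,-5],[0,0,0]],[0,[57,17,-5],[0,0,0]],[0,[57,17,-5],[0,0,0]],[0,[57,17,-5],[0,0,0]],[0,[0,0,0],[0,0,0]],[0,[0,0,0],[0,0,0]]])

```text
time_s: 3.38
ee_pos: [0.452, -0.0335, 0.2503]
eef_rot: [-3.141, 0.0, 1.386]
force: [0.3, -0.2, -0.0]
grip_width: 0.0941
grip_force: 0.0
```

```bash
cat >> h.py <<'E'
def pose():
    o=ctrl.get_obs(); print("t",o["time_s"],"pos",o["ee_pos"].round(4),"rot",np.round(o["eef_rot"],3),"F",o["force"].round(1),"w",round(o["grip_width"],4),"gf",o["grip_force"]); return o
def togo(xyz,yaw):
    "rows to go: tool-axis shift mm, turn about tool z"
    o=ctrl.get_obs(); r=o["eef_rot"]; y=r[2]
    d=(np.array(xyz)-o["ee_pos"])*1e3
    print("turn wz",round(-(yaw-y),3),"shift if turned first",np.round([np.cos(yaw)*d[0]+np.sin(yaw)*d[1],np.sin(yaw)*d[0]-np.cos(yaw)*d[1],-d[2]],1))
E
python3 - <<'E'
from h import *
pose(); c=ctrl.camera("wrist"); cv2.imwrite("pics/w1.png",c["img"])
for n in ["knob_ball","knob_mushroom","knob_cylinder","knob_pointed"]:
    print(n,[(np.round(d["at"],4).tolist(),round(d["score"],2)) for d in ctrl.place_of(n,"wrist")][:3])
E
```

```text
t 3.375 pos [ 0.452  -0.0335  0.2503] rot [-3.141  0.     1.386] F [ 0.3 -0.2 -0. ] w 0.0941 gf 0.0
knob_ball [([0.4791, 0.0699, 0.0131], 0.67)]
knob_mushroom [([0.4328, -0.1481, 0.0113], 0.95)]
knob_cylinder [([0.464, 0.001, 0.0169], 0.55)]
knob_pointed [([0.4473, -0.0789, 0.0183], 0.86)]
```

View pics/w1.png

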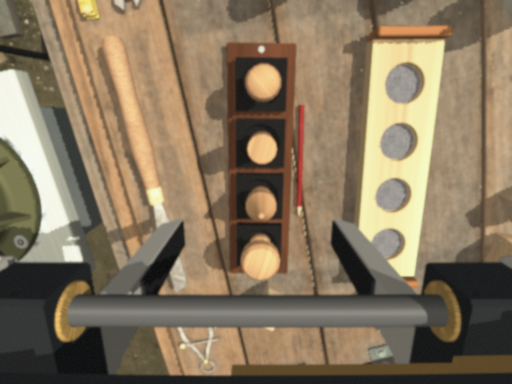

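The wrist view shows ball (263,82), cylinder (262,148), pointed (261,204) and mushroom (261,258), with the rack holes in a column at about x=400. The network positions match the top view, so I refine the knob axes from the outlines.

```bash
python3 - <<'E'
from h import *
for cam in ["wrist","top"]:
    c=ctrl.camera(cam)
    for n,z in dict(knob_ball=.055,knob_cylinder=.086,knob_pointed=.055,knob_mushroom=.068).items():
        for d in ctrl.outline_of(n,cam)[:3]:
            o=d["region"].astype(np.uint8); cs=max(cv2.findContours(o,0,2)[0],key=cv2.contourArea)
            (u,v),r=cv2.minEnclosingCircle(cs); print(cam,n,round(u),round(v),round(r,1),unproj(c,(u,v),z).round(4)[:2],round(d["score"],2))
c=ctrl.camera("wrist")
row([unproj(c,p,.015) for p in holes(c,(370,55,425,262))],"rack")
y=np.pi/2-.185
togo([.434,-.1465,.015+.051-.019+.05],y)
E
```

```text
wrist knob_ball 262 82 19.1 [0.4773 0.0722] 0.65
wrist knob_cylinder 262 147 16.3 [0.4639 0.0006] 0.59
wrist knob_pointed 262 204 16.8 [ 0.4494 -0.075 ] 0.82
wrist knob_mushroom 260 256 22.1 [ 0.4347 -0.1418] 0.88
top knob_ball 210 226 9.1 [0.4791 0.0755] 0.62
top knob_cylinder 175 132 11.7 [0.6838 0.1529] 0.88
top knob_cylinder 162 202 10.1 [0.5277 0.1779] 0.82
[[385, 65, 35, 38, 1045], [402, 141, 23, 121, 923], [380, 124, 34, 35, 915], [370, 229, 32, 33, 800]]
rack ctr [ 0.6475 -0.0786] scale 1.054 yaw -0.127
[[0.6585, 0.0418], [0.6458, -0.0324], [0.6678, -0.1401], [0.6177, -0.1838]]
turn wz 0.0 shift if turned first [-114.7    2.9  153.4]
```

Request:
carry_out(commands=[[0,[-57,1.5,30],[0,0,0]],[0,[-57,1.5,30],[0,0,0]],[0,[0,0,40],[0,0,0]],[0,[0,0,40],[0,0,0]],[0,[0,0,40],[0,0,0]],[0,[0,0,24],[0,0,0]],[0,[0,0,0],[0,0,0]],[1,[0,0,0],[0,0,0]],[1,[0,0,0],[0,0,0]],[1,[0,0,0],[0,0,0]]], squeeze=20)

```text
time_s: 5.42
ee_pos: [0.4351, -0.1426, 0.0489]
eef_rot: [3.14, 0.0, 1.386]
force: [-0.0, 0.3, 0.3]
grip_width: 0.0677
grip_force: 0.0
```

Request:
carry_out(commands=[[1,[0,0,0],[0,0,0]],[1,[0,0,0],[0,0,0]],[1,[0,0,0],[0,0,0]]])

```text
time_s: 5.8
ee_pos: [0.4348, -0.1425, 0.0484]
eef_rot: [3.141, 0.0, 1.386]
force: [-0.4, 0.4, 4.1]
grip_width: 0.0507
grip_force: 20.0
```

```bash
python3 - <<'E'
from h import *
pose(); c=ctrl.camera("wrist"); cv2.imwrite("pics/w2.png",c["img"])
togo([.6588,.0429,.13],1.386)
E
```

```text
t 5.8 pos [ 0.4348 -0.1425  0.0484] rot [3.141 0.    1.386] F [-0.4  0.4  4.1] w 0.0507 gf 19.95937347819563
turn wz -0.0 shift if turned first [223.4 186.1 -81.6]
```

View pics/w2.png

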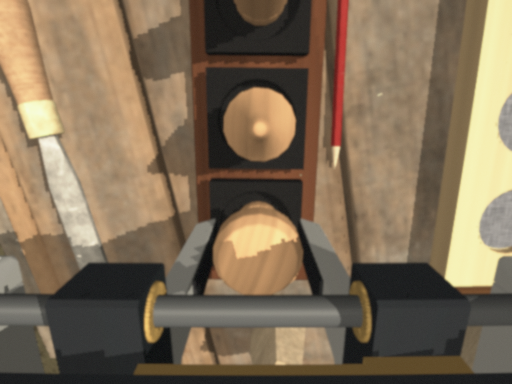

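The wrist view shows the mushroom's cap at (258,248) between the fingers, centred on the gap, and the width reads about 51 mm. I lift it and carry it over.

Request:
carry_out(commands=[[1,[0,0,-50],[0,0,0]],[1,[0,0,-50],[0,0,0]],[1,[45,37,0],[0,0,0]],[1,[45,37,0],[0,0,0]],[1,[45,37,0],[0,0,0]],[1,[45,37,0],[0,0,0]],[1,[44,38,0],[0,0,0]],[1,[0,0,0],[0,0,0]],[1,[0,0,0],[0,0,0]]])

```text
time_s: 6.98
ee_pos: [0.6582, 0.0432, 0.1476]
eef_rot: [-3.14, 0.0, 1.386]
force: [-0.1, -0.5, -0.0]
grip_width: 0.0507
grip_force: 20.0
```

```bash
python3 - <<'E'
from h import *
pose(); c=ctrl.camera("wrist"); cv2.imwrite("pics/w3.png",c["img"])
togo([.6588,.0429,.05],1.396)
E
```

```text
t 6.975 pos [0.6582 0.0432 0.1476] rot [-3.14   0.     1.386] F [-0.1 -0.5 -0. ] w 0.0507 gf 19.95704439788824
turn wz -0.011 shift if turned first [ 0.2  0.6 98.1]
```

View pics/w3.png

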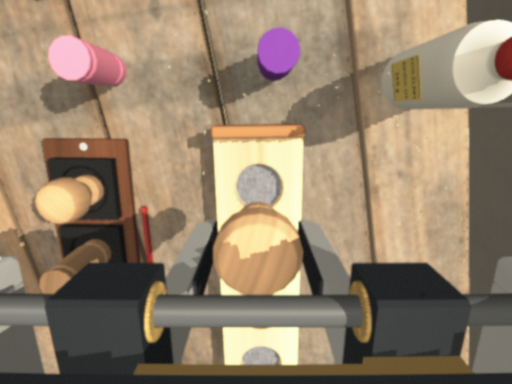

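```bash
python3 - <<'E'
from h import *
c=ctrl.camera("wrist"); print(unproj(c,(258,185),.016).round(4), unproj(c,(258,132),.038).round(4))
# expected rim-of-cap centre if knob centred under grasp point
P=np.array([[.6582,.0432,.1476+.019+.01]]);print(cv2.projectPoints(P,np.array(c["rvec"],float),np.array(c["tvec"],float),np.array(c["camera_matrix"]),np.array([c["k1"],0,0,0.]))[0])
E
```

```text
[0.6583 0.0421 0.016 ] [0.6686 0.0979 0.038 ]
[[[257.77195802 251.59452522]]]
```

The hole at (258,185) unprojects to (.658,.042), directly beneath the tool, and the knob is centred in the grip. I lower it and release.

Request:
carry_out(commands=[[1,[0,0,40],[0,0,0]],[1,[0,0,35],[0,0,0]],[1,[0,0,16],[0,0,0]],[1,[0,0,7],[0,0,0]],[1,[0,0,0],[0,0,0]],[1,[0,0,0],[0,0,0]],[0.5,[0,0,0],[0,0,0]],[0,[0,0,0],[0,0,0]],[0,[0,0,0],[0,0,0]],[0,[0,0,0],[0,0,0]]])

```text
time_s: 8.32
ee_pos: [0.6588, 0.0435, 0.0503]
eef_rot: [3.141, -0.0, 1.386]
force: [-0.2, 0.1, 1.4]
grip_width: 0.0775
grip_force: 0.0
```

Request:
carry_out(commands=[[0,[0,0,0],[0,0,0]],[0,[0,0,0],[0,0,0]],[0,[0,0,-50],[0,0,0]],[0,[0,0,-50],[0,0,0]],[0,[0,0,0],[0,0,0]]])

```text
time_s: 8.95
ee_pos: [0.6604, 0.0435, 0.1548]
eef_rot: [3.134, -0.001, 1.386]
force: [-0.1, -0.7, -0.3]
grip_width: 0.0939
grip_force: 0.0
```

```bash
python3 - <<'E'
from h import *
pose(); c=ctrl.camera("wrist"); cv2.imwrite("pics/w4.png",c["img"])
print([np.round(d["at"],4) for d in ctrl.place_of("knob_mushroom","wrist")])
togo([.4484,-.0750,.014+.038-.019],1.386)
E
```

```text
t 8.95 pos [0.6604 0.0435 0.1548] rot [ 3.134e+00 -1.000e-03  1.386e+00] F [-0.1 -0.7 -0.3] w 0.0939 gf 0.0
[array([0.6586, 0.0334, 0.0111]), array([ 0.4622, -0.0015,  0.016 ])]
turn wz -0.0 shift if turned first [-155.1 -184.9  117. ]
```

View pics/w4.png

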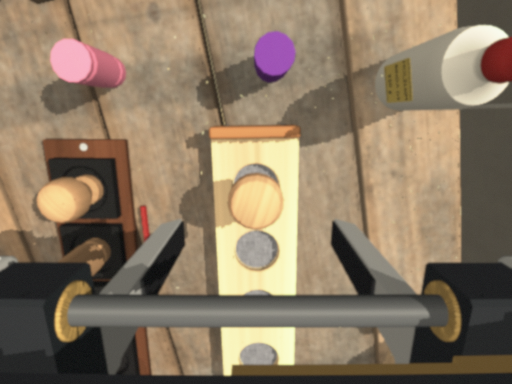

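The mushroom stands in the left-end hole, with its cap at (256,201). Next is the pointed knob.

Request:
carry_out(commands=[[0,[-31,-37,0],[0,0,0]],[0,[-31,-37,0],[0,0,0]],[0,[-31,-37,0],[0,0,0]],[0,[-31,-37,0],[0,0,0]],[0,[-31,-37,0],[0,0,0]],[0,[0,0,0],[0,0,0]],[0,[0,0,0],[0,0,0]]])

```text
time_s: 9.93
ee_pos: [0.4486, -0.0747, 0.1497]
eef_rot: [-3.141, -0.0, 1.385]
force: [0.8, -0.8, -0.1]
grip_width: 0.0941
grip_force: 0.0
```

```bash
python3 - <<'E'
from h import *
pose(); c=ctrl.camera("wrist"); cv2.imwrite("pics/w5.png",c["img"])
for n,z in dict(knob_pointed=.055,knob_cylinder=.086,knob_mushroom=.068).items():
    for d in ctrl.outline_of(n,"wrist")[:2]:
        cs=max(cv2.findContours(d["region"].astype(np.uint8),0,2)[0],key=cv2.contourArea)
        (u,v),r=cv2.minEnclosingCircle(cs); print(n,round(u),round(v),round(r,1),unproj(c,(u,v),z).round(4)[:2])
    print(n,[np.round(d["at"],4) for d in ctrl.place_of(n,"wrist")])
togo([.4484,-.0750,.033],1.386)
c=ctrl.camera("top")
for n in ["knob_mushroom","knob_pointed"]: print(n,[np.round(d["at"],4) for d in ctrl.place_of(n,"top")])
E
```

```text
t 9.925 pos [ 0.4486 -0.0747  0.1497] rot [-3.141 -0.     1.385] F [ 0.8 -0.8 -0.1] w 0.0941 gf 0.0
knob_pointed 258 194 22.7 [ 0.4482 -0.0755]
knob_pointed [array([ 0.4477, -0.0762,  0.0179]), array([0.6577, 0.0377, 0.0124])]
knob_cylinder 258 111 22.0 [ 0.4624 -0.0008]
knob_cylinder 474 21 43.0 [0.6302 0.0338]
knob_cylinder [array([ 0.4616, -0.0013,  0.0174])]
knob_mushroom 474 20 42.7 [0.6427 0.0369]
knob_mushroom [array([0.6575, 0.0362, 0.0132]), array([ 0.6381, -0.0695, -0.0014])]
turn wz 0.0 shift if turned first [-4.00e-01 -1.00e-01  1.17e+02]
knob_mushroom [array([0.6598, 0.0425, 0.0181])]
knob_pointed []
```

View pics/w5.png

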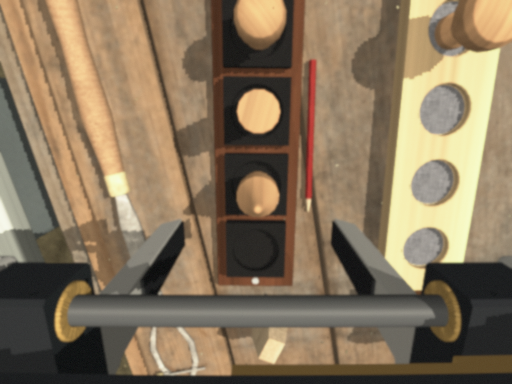

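The pointed knob at (258,194) is directly under the tool, and the mushroom stands well in the rack. I grip the pointed knob now.

Request:
carry_out(commands=[[0,[0,0,40],[0,0,0]],[0,[0,0,40],[0,0,0]],[0,[0,0,27],[0,0,0]],[0,[0,0,10],[0,0,0]],[0,[0,0,0],[0,0,0]],[1,[0,0,0],[0,0,0]],[1,[0,0,0],[0,0,0]],[1,[0,0,0],[0,0,0]],[1,[0,0,0],[0,0,0]],[1,[0,0,0],[0,0,0]]])

```text
time_s: 11.68
ee_pos: [0.4484, -0.0748, 0.0333]
eef_rot: [3.142, -0.0, 1.386]
force: [0.0, -0.0, 0.1]
grip_width: 0.0477
grip_force: 0.0
```

Request:
carry_out(commands=[[1,[0,0,0],[0,0,0]],[1,[0,0,0],[0,0,0]],[1,[0,0,0],[0,0,0]]])

```text
time_s: 12.05
ee_pos: [0.4484, -0.0749, 0.0332]
eef_rot: [-3.142, 0.0, 1.386]
force: [-0.3, -0.4, 1.2]
grip_width: 0.0392
grip_force: 20.0
```

Request:
carry_out(commands=[[1,[0,0,-55],[0,0,0]],[1,[0,0,-55],[0,0,0]],[1,[20,46.5,0],[0,0,0]],[1,[20,46.5,0],[0,0,0]],[1,[20,46.5,0],[0,0,0]],[1,[19.5,46.5,0],[0,0,0]],[1,[0,0,0],[0,0,0]],[1,[0,0,0],[0,0,0]]])

```text
time_s: 13.05
ee_pos: [0.6452, -0.031, 0.1427]
eef_rot: [-3.14, 0.0, 1.386]
force: [-0.8, -0.0, -0.3]
grip_width: 0.0393
grip_force: 20.0
```

```bash
python3 - <<'E'
from h import *
pose(); c=ctrl.camera("wrist"); cv2.imwrite("pics/w6.png",c["img"])
togo([.6459,-.0311,.0342],1.386)
E
```

```text
t 13.05 pos [ 0.6452 -0.031   0.1427] rot [-3.14   0.     1.386] F [-0.8 -0.  -0.3] w 0.0393 gf 19.999921895650914
turn wz -0.0 shift if turned first [  0.2   0.8 109. ]
```

View pics/w6.png

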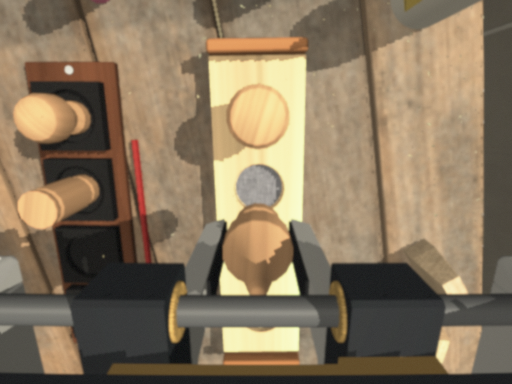

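The pointed knob is held upright and centred, and the second hole at (260,187) is beneath it. I lower it.

Request:
carry_out(commands=[[1,[0,0,45],[0,0,0]],[1,[0,0,40],[0,0,0]],[1,[0,0,16],[0,0,0]],[1,[0,0,7.5],[0,0,0]],[1,[0,0,0],[0,0,0]],[1,[0,0,0],[0,0,0]],[0.5,[0,0,0],[0,0,0]],[0,[0,0,0],[0,0,0]],[0,[0,0,0],[0,0,0]],[0,[0,0,0],[0,0,0]]])

```text
time_s: 14.35
ee_pos: [0.6459, -0.0309, 0.0348]
eef_rot: [3.142, -0.0, 1.386]
force: [-0.8, 0.1, 0.2]
grip_width: 0.0734
grip_force: 0.0
```

Request:
carry_out(commands=[[0,[0,0,0],[0,0,0]],[0,[0,0,0],[0,0,0]],[0,[0,0,-60],[0,0,0]],[0,[0,0,-60],[0,0,0]],[0,[-1,-46.5,0],[0,0,0]],[0,[-1,-46.5,0],[0,0,0]],[0,[-1,-46.5,0],[0,0,0]],[0,[-1,-46,0],[0,0,0]],[0,[0,0,0],[0,0,0]],[0,[0,0,0],[0,0,0]]])

```text
time_s: 15.6
ee_pos: [0.4635, -0.0008, 0.1552]
eef_rot: [3.14, -0.0, 1.386]
force: [-0.4, -1.1, 0.7]
grip_width: 0.0941
grip_force: 0.0
```

```bash
python3 - <<'E'
from h import *
pose(); c=ctrl.camera("wrist"); cv2.imwrite("pics/w7.png",c["img"])
for n,z in dict(knob_cylinder=.086,knob_ball=.055).items():
    for d in ctrl.outline_of(n,"wrist")[:2]:
        cs=max(cv2.findContours(d["region"].astype(np.uint8),0,2)[0],key=cv2.contourArea)
        (u,v),r=cv2.minEnclosingCircle(cs); print(n,round(u),round(v),round(r,1),unproj(c,(u,v),z).round(4)[:2])
    print(n,[np.round(d["at"],4) for d in ctrl.place_of(n,"wrist")])
c=ctrl.camera("top")
for n in ["knob_mushroom","knob_pointed"]: print(n,[np.round(d["at"],4) for d in ctrl.place_of(n,"top")])
togo([.463,-.0003,.014+.048-.019],1.386)
E
```

```text
t 15.6 pos [ 0.4635 -0.0008  0.1552] rot [ 3.14  -0.     1.386] F [-0.4 -1.1  0.7] w 0.0941 gf 0.0
knob_cylinder 256 195 25.0 [0.4637 0.0052]
knob_cylinder [array([ 0.4622, -0.0031,  0.0192])]
knob_ball 258 113 24.5 [0.4774 0.0716]
knob_ball [array([0.4795, 0.076 , 0.0148])]
knob_mushroom [array([0.6591, 0.042 , 0.0158])]
knob_pointed [array([ 0.6461, -0.0318,  0.0157])]
turn wz -0.0 shift if turned first [  0.5  -0.  111.6]
```

View pics/w7.png

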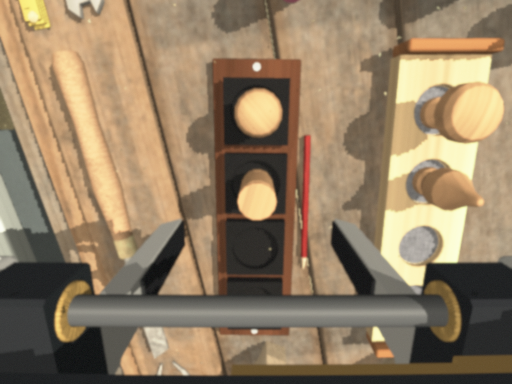

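Mushroom and pointed both stand in their holes, at about (465,112) and (450,188). The cylinder at (257,200) is under the tool.

Request:
carry_out(commands=[[0,[0,0,45],[0,0,0]],[0,[0,0,40],[0,0,0]],[0,[0,0,20],[0,0,0]],[0,[0,0,7],[0,0,0]],[0,[0,0,0],[0,0,0]],[1,[0,0,0],[0,0,0]],[1,[0,0,0],[0,0,0]],[1,[0,0,0],[0,0,0]],[1,[0,0,0],[0,0,0]],[1,[0,0,0],[0,0,0]]])

```text
time_s: 17.25
ee_pos: [0.4628, -0.0007, 0.0428]
eef_rot: [3.142, -0.0, 1.386]
force: [0.2, -0.6, -0.6]
grip_width: 0.0476
grip_force: 0.0
```

Request:
carry_out(commands=[[1,[0,0,0],[0,0,0]],[1,[0,0,0],[0,0,0]],[1,[0,0,0],[0,0,0]],[1,[0,0,0],[0,0,0]]])

```text
time_s: 17.75
ee_pos: [0.4628, -0.0007, 0.0427]
eef_rot: [-3.142, -0.0, 1.386]
force: [-0.1, 0.3, 0.3]
grip_width: 0.0334
grip_force: 20.0
```

Request:
carry_out(commands=[[1,[0,0,-50],[0,0,0]],[1,[0,0,-50],[0,0,0]],[1,[-18,46.5,0],[0,0,0]],[1,[-18,46.5,0],[0,0,0]],[1,[-18,46.5,0],[0,0,0]],[1,[-17.5,47,0],[0,0,0]],[1,[0,0,0],[0,0,0]],[1,[0,0,0],[0,0,0]]])

```text
time_s: 18.75
ee_pos: [0.6323, -0.105, 0.1422]
eef_rot: [-3.14, -0.0, 1.386]
force: [0.3, 0.4, -0.7]
grip_width: 0.0331
grip_force: 20.0
```

```bash
python3 - <<'E'
from h import *
pose(); c=ctrl.camera("wrist"); cv2.imwrite("pics/w8.png",c["img"])
togo([.6331,-.1053,.0437],1.386)
E
```

```text
t 18.75 pos [ 0.6323 -0.105   0.1422] rot [-3.14  -0.     1.386] F [ 0.3  0.4 -0.7] w 0.0331 gf 19.998593695004274
turn wz 0.0 shift if turned first [-0.4  0.9 99. ]
```

View pics/w8.png

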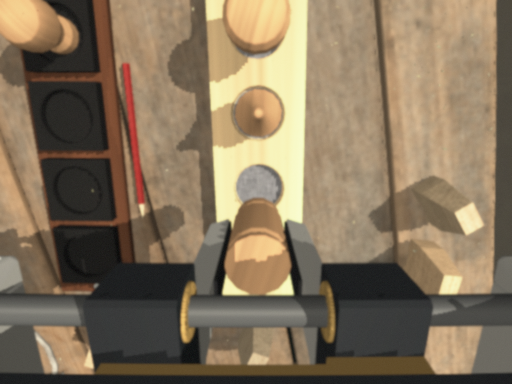

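The cylinder is held straight over the third hole (259,186), so I lower it, then go to the ball.

Request:
carry_out(commands=[[1,[0,0,40],[0,0,0]],[1,[0,0,35],[0,0,0]],[1,[0,0,16],[0,0,0]],[1,[0,0,7.5],[0,0,0]],[1,[0,0,0],[0,0,0]],[1,[0,0,0],[0,0,0]],[0.5,[0,0,0],[0,0,0]],[0,[0,0,0],[0,0,0]],[0,[0,0,0],[0,0,0]],[0,[0,0,0],[0,0,0]]])

```text
time_s: 20.05
ee_pos: [0.633, -0.1053, 0.0443]
eef_rot: [3.142, 0.0, 1.386]
force: [0.4, -0.4, -0.5]
grip_width: 0.0699
grip_force: 0.0
```

Request:
carry_out(commands=[[0,[0,0,0],[0,0,0]],[0,[0,0,0],[0,0,0]],[0,[0,0,-55],[0,0,0]],[0,[0,0,-55],[0,0,0]],[0,[36.5,-46.5,0],[0,0,0]],[0,[36.5,-46.5,0],[0,0,0]],[0,[36.5,-46.5,0],[0,0,0]],[0,[36.5,-46.5,0],[0,0,0]],[0,[0,0,0],[0,0,0]],[0,[0,0,0],[0,0,0]]])

```text
time_s: 21.3
ee_pos: [0.4775, 0.0722, 0.1546]
eef_rot: [3.141, -0.0, 1.386]
force: [0.0, -0.0, 0.4]
grip_width: 0.0939
grip_force: 0.0
```

```bash
python3 - <<'E'
from h import *
pose(); c=ctrl.camera("wrist"); cv2.imwrite("pics/w9.png",c["img"])
for n,z in dict(knob_ball=.055).items():
    for d in ctrl.outline_of(n,"wrist")[:2]:
        cs=max(cv2.findContours(d["region"].astype(np.uint8),0,2)[0],key=cv2.contourArea)
        (u,v),r=cv2.minEnclosingCircle(cs); print(n,round(u),round(v),round(r,1),unproj(c,(u,v),z).round(4)[:2])
    print(n,[np.round(d["at"],4) for d in ctrl.place_of(n,"wrist")])
c=ctrl.camera("top")
for n in ["knob_cylinder","knob_mushroom","knob_pointed"]: print(n,[np.round(d["at"],4) for d in ctrl.place_of(n,"top")])
togo([.4772,.0725,.014+.043-.019],1.386)
E
```

```text
t 21.3 pos [0.4775 0.0722 0.1546] rot [ 3.141 -0.     1.386] F [ 0.  -0.   0.4] w 0.0939 gf 0.0
knob_ball 258 194 23.3 [0.4771 0.0707]
knob_ball 256 182 41.8 [0.4773 0.082 ]
knob_ball [array([0.479 , 0.0721, 0.0171]), array([0.4611, 0.0021, 0.0098])]
knob_cylinder [array([ 0.6947,  0.1623, -0.004 ]), array([ 0.6314, -0.1075,  0.0162])]
knob_mushroom [array([0.6593, 0.0406, 0.0179])]
knob_pointed [array([ 0.6462, -0.0317,  0.0134]), array([0.4813, 0.0731, 0.0121])]
turn wz -0.001 shift if turned first [ 5.000e-01 -1.000e-01  1.161e+02]
```

View pics/w9.png

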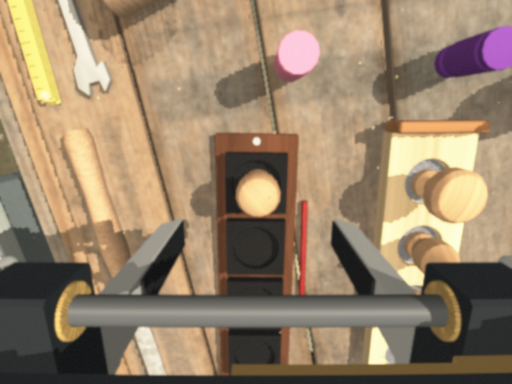

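The ball at (258,194) is under the tool. I grip it.

Request:
carry_out(commands=[[0,[0,0,45],[0,0,0]],[0,[0,0,40],[0,0,0]],[0,[0,0,22],[0,0,0]],[0,[0,0,9],[0,0,0]],[0,[0,0,0],[0,0,0]],[1,[0,0,0],[0,0,0]],[1,[0,0,0],[0,0,0]],[1,[0,0,0],[0,0,0]],[1,[0,0,0],[0,0,0]],[1,[0,0,0],[0,0,0]]])

```text
time_s: 22.9
ee_pos: [0.477, 0.0724, 0.0383]
eef_rot: [3.141, -0.0, 1.386]
force: [-0.2, 0.8, 0.2]
grip_width: 0.0474
grip_force: 0.0
```

Request:
carry_out(commands=[[1,[0,0,0],[0,0,0]],[1,[0,0,0],[0,0,0]],[1,[0,0,0],[0,0,0]]])

```text
time_s: 23.28
ee_pos: [0.477, 0.0724, 0.0383]
eef_rot: [3.142, -0.0, 1.386]
force: [1.4, -0.5, 0.2]
grip_width: 0.0411
grip_force: 20.0
```

Request:
carry_out(commands=[[1,[0,0,-50],[0,0,0]],[1,[0,0,-50],[0,0,0]],[1,[-44,37,0],[0,0,0]],[1,[-44,37.5,0],[0,0,0]],[1,[-44,37.5,0],[0,0,0]],[1,[-44,37.5,0],[0,0,0]],[1,[-44.5,37.5,0],[0,0,0]],[1,[0,0,0],[0,0,0]],[1,[0,0,0],[0,0,0]]])

```text
time_s: 24.4
ee_pos: [0.6198, -0.1782, 0.1377]
eef_rot: [-3.14, -0.0, 1.386]
force: [0.4, -0.3, -1.6]
grip_width: 0.0415
grip_force: 20.0
```

```bash
python3 - <<'E'
from h import *
pose(); c=ctrl.camera("wrist"); cv2.imwrite("pics/w10.png",c["img"])
togo([.6202,-.1791,.0392],1.386)
E
```

```text
t 24.4 pos [ 0.6198 -0.1782  0.1377] rot [-3.14  -0.     1.386] F [ 0.4 -0.3 -1.6] w 0.0415 gf 19.99991509888787
turn wz 0.0 shift if turned first [-1.2  0.6 98.9]
```

View pics/w10.png

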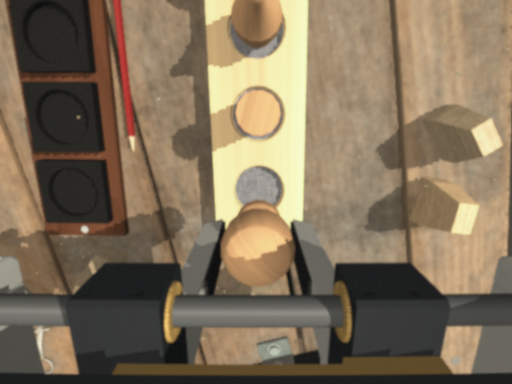

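The ball is over the right-end hole (259,186). I lower it, release, and back off.

Request:
carry_out(commands=[[1,[-0.5,0,40],[0,0,0]],[1,[0,0,35],[0,0,0]],[1,[0,0,16],[0,0,0]],[1,[0,0,7.5],[0,0,0]],[1,[0,0,0],[0,0,0]],[1,[0,0,0],[0,0,0]],[0.5,[0,0,0],[0,0,0]],[0,[0,0,0],[0,0,0]],[0,[0,0,0],[0,0,0]],[0,[0,0,0],[0,0,0]]])

```text
time_s: 25.7
ee_pos: [0.6202, -0.1792, 0.0398]
eef_rot: [3.142, -0.0, 1.386]
force: [-0.3, -0.5, 0.0]
grip_width: 0.0736
grip_force: 0.0
```

Request:
carry_out(commands=[[0,[0,0,0],[0,0,0]],[0,[0,0,0],[0,0,0]],[0,[0,0,-60],[0,0,0]],[0,[0,0,-60],[0,0,0]],[0,[0,-50,-20],[0,0,0]],[0,[-30,-50,0],[0,0,0]],[0,[-30,-50,0],[0,0,0]],[0,[0,0,0],[0,0,0]],[0,[0,0,0],[0,0,0]],[0,[0,0,0],[0,0,0]]])

```text
time_s: 26.95
ee_pos: [0.4625, -0.2103, 0.1796]
eef_rot: [-3.142, -0.0, 1.387]
force: [-0.2, -1.1, 0.2]
grip_width: 0.0937
grip_force: 0.0
```

```bash
python3 - <<'E'
from h import *
pose()
for cam in ["top","scene"]:
    c=ctrl.camera(cam)
    for n in ["knob_mushroom","knob_pointed","knob_cylinder","knob_ball"]: print(cam,n,[np.round(d["at"],4) for d in ctrl.place_of(n,cam)])
cv2.imwrite("pics/s2.png",c["img"])
E
```

```text
t 26.95 pos [ 0.4625 -0.2103  0.1796] rot [-3.142 -0.     1.387] F [-0.2 -1.1  0.2] w 0.0937 gf 0.0
top knob_mushroom [array([0.6607, 0.0363, 0.0179])]
top knob_pointed [array([ 0.6478, -0.0322,  0.0151])]
top knob_cylinder [array([ 0.5304,  0.184 , -0.0019]), array([ 0.6208, -0.1837,  0.0136]), array([ 0.6355, -0.1072,  0.0119]), array([ 0.6945,  0.1622, -0.0026])]
top knob_ball [array([ 0.6215, -0.1849,  0.0099])]
scene knob_mushroom [array([0.6593, 0.0405, 0.0115])]
scene knob_pointed [array([ 0.6464, -0.0297,  0.0105])]
scene knob_cylinder [array([ 0.6369, -0.1054,  0.0109]), array([ 0.6984,  0.1599, -0.0007]), array([0.5306, 0.1882, 0.0027])]
scene knob_ball [array([ 0.6219, -0.1757,  0.0164])]
```

View pics/s2.png

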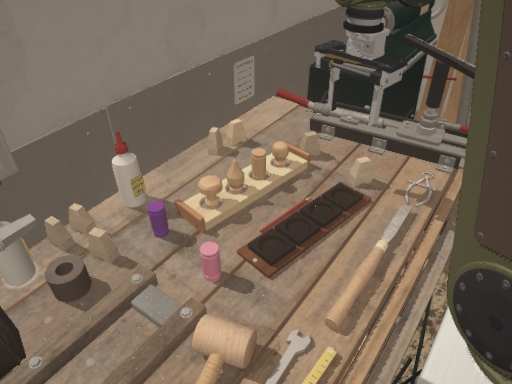

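The scene view shows all four knobs upright in the rack. From the left they are mushroom (210,188), pointed (235,175), cylinder (259,162) and ball (280,152), and both decoys are untouched.

```bash
python3 -c "
from station import ctrl
print(ctrl.hand_in())"
```

```text
the job is handed in; nothing more can be done
None
```

The job is handed in at about 27 s of the 96 s allowed: all four knobs stand upright in the rack in reversed order (from the left mushroom, pointed, cylinder, ball), with the pink and purple look-alikes left alone; the judge's result was not shown.

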